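# Fill the narrow-necked tea jar and set it on its place on the tray

### The arm

A 7-joint arm with a two-finger parallel gripper is mounted at the origin on the work surface. World frame = base frame: x ahead of the robot, y to its left, z up, the work surface at z = 0. Lengths are in m, angles in rad, forces in N, time in s.
With the tool pointing down it reaches from about 0.425 to 0.875 m from the base axis. Payload 8.4 kg.
Tool frame: the origin (TCP) lies between the finger pads; the fingertips stand 11 mm ahead of it and the grasp point (between the pads) lies 8 mm behind it; z points along the fingers, y is the line along which they close (so a half turn about z gives the same grasp; the last joint's range is limited). The gripper opens to 85 mm and grips with 20 to 120 N. Pads are 22 mm wide; open, the fingers measure 114 mm over their backs; the gripper's body (76 mm by 85 mm) begins 54 mm behind the grasp point. The pads swing forward as they close: fully open they stand 13 mm farther back than shut.
Start: joints at [1.171, 0.333, 0.04, 1.465, -0.013, 1.343, -0.059], TCP at [0.193, -0.621, 0.242] pointing down, gripper open.
Joint ranges: [-2.58, 2.58], [-0.38, 2.09], [-1.3, 1.39], [0.25, 2.4], [-1.5, 4.64], [0.08, 2.09], [-2.65, 2.65]. Speed limits (rad/s): [2.22, 2.22, 2.79, 2.79, 3.14, 3.14, 3.14].

### API

Orientations are given as [roll, pitch, yaw] about the fixed x, y, z axes, in that order (R = Rz(yaw) Ry(pitch) Rx(roll)).
In Python, from cell import sensors, viewer, close_job gives the robot as it stands.
- The arm moves only by the shell command python3 -m crank 'ROWS' [OPENING] [FORCE]. ROWS is JSON, a list of rows, each a list of 2 entries, a list of its own where there are three numbers: the shift along the tool's x, y, z in mm, then the turn about the tool's z in rad. A call has exactly 5 rows; each row shifts and turns the commanded pose from where the row before left it, along the tool's axes as they then stand; what a row does not reach is not made up. A row lasts 1/8 s, in which the tool goes at most 62.5 mm and 10.7 degrees, less where a joint would pass 70% of its speed; a pose out of reach is approached as far as the arm can. A call with a gripper value outside its range is refused whole. OPENING is the opening, from -1 (shut) to 1 (fully open), so that 0 is half open, set as the call begins (- or left out, the last holds). The fingers move at their own pace and stop on an object; FORCE is the grip in N (left out, the last holds). Time passes only in rows, so rows that do not move let the fingers close, or fill a call up. It gives the time, the measured TCP pose, the force, the opening and the grip force at its end, in the units of the state.
- sensors.sense(): the state, without advancing time (a new reading comes with each control period).
- viewer.read_camera(name): name is "scene" or "top" or "wrist"; returns a dict with "image" (480x640x3 uint8, red, green, blue), "intrinsics" (3x3 intrinsics, pixels), "dist_coeffs" ([k1, k2, p1, p2, k3] as OpenCV has them; the pictures are not rectified), "camera_from_world" (4x4, takes a point from world to camera coordinates). Camera axes: x right, y up, looking along -z (the intrinsics and any distortion apply to the point x, -y, -z); pixel columns grow to the right and rows downward; lengths in m; the calibration is good to about 2 mm. A picture is of the moment at which its call begins. There is no depth.
- close_job(): hands the job in; it is judged then, once.
The state is a dict: "time": time; "q": joint angles; "joint_vel": joint speeds; "joint_torque": joint torques, N m; "tool_pos": TCP position; "ee_rot": TCP orientation; "wrist_force": force on the tool from outside, world axes, zero at the start; "wrist_torque": the same for the moment, N m; "gripper_width": opening from 0.0 (shut) to 1.0 (fully open); "grip_force": force on a finger pad.
Only numpy, scipy, OpenCV 4.12 (cv2) and the standard library are available. Lean on these libraries where they do the work, as an engineer would, in place of code of your own. Each camera call takes 0.05 s, during which the arm holds its last target. There are 200 camera calls.

### The job

Drop the three pressed-tea plugs from the serving board, one at a time, through the narrow neck into the tea jar where it stands. When all three are inside, carry the jar upright to the round tray and set it down gently, upright and inside the large drawn circle that fits its foot (not the small circle), then let go. Leave the box on the tray, the teapot and the glass cups as they are.

Things in the scene. Friction and masses are not known exactly. Their poses are not given: they have to be found in the camera images.
- plug1_mid (a point): Centre (half-way up) of a dark brown pressed-tea plug: a solid upright drum 24 mm across and 36 mm tall with a slightly domed top, 20 g. It stands upright on the serving board, one of three alike in a row about 70 mm apart; this one is nearest the board's -y end.
- plug2_mid (a point): Centre of the middle pressed-tea plug, same as the first.
- plug3_mid (a point): Centre of the pressed-tea plug nearest the board's +y end, same as the first.
- board: Flat plywood serving board, 90 mm (its x) by 240 mm (its y) by 12 mm thick, fixed to the table; origin at the centre of its underside on the table. The plugs stand on it in a row along its y.
- jar_mid (a point): Centre (on the axis, 82.5 mm above the foot) of the loose white ceramic tea jar with two thin blue bands; z is its axis. Hollow, 165 mm tall: a round body 84 mm across (74 mm inside, floor 6 mm thick) up to 100 mm above the foot, a sloping shoulder to 118 mm, then a straight round neck up to the rim. About 0.4 kg, stands upright on the table at first.
- jar_mouth (a point): Centre of the jar's open mouth, at rim height, 165 mm above its foot. The neck is 46 mm across outside and 36 mm inside, straight for 47 mm down from the rim; the jar can be held by it from above with the fingers outside.
- tray: Round light-wood tray, 260 mm across and 12 mm thick, flat, without a rim, fixed to the table; origin at the centre of its underside. Three dark outlines are drawn on its top: a large circle, a small circle and a square, each centred 68 mm from the tray's centre.
- jar_spot (a point): Centre of the large drawn circle (104 mm across), on the tray's top face, 12 mm above the table. The jar's place.
- small_spot (a point): Centre of the small drawn circle (60 mm across) on the tray's top face; it stays empty.
- slide_box: White square plastic box with a grey sliding lid drawn shut, 66 x 66 x 56 mm, loose, standing in the square outline on the tray (90 mm or more from the middle of the large circle); origin at the centre of its underside. Not to be disturbed.
- teapot: Round white and blue ceramic teapot, about 120 mm across without spout and handle, 115 mm tall, loose, beyond the jar; origin at the centre of its underside. Not to be disturbed.
- cup1: Clear glass cup, 68 mm across the rim and 75 mm tall, loose, on the table beyond the tray; origin at the centre of its underside. Not to be disturbed.
- cup2: The other glass cup, same as the first.
Things that resemble listed ones, but are neither listed nor needed, are in the scene too. Leave any blue look-alike of the part that bears plug2_mid alone. What is shaped like the part that bears plug1_mid but blue is not meant.

How it is judged:
By the outcome, as a careful person would: the job done as asked, in the order asked, and still so for the second after the job is handed in, with the robot touching nothing.
It also fails if it takes over 72 s, if anything falls off the work surface, if the arm or the gripper's body presses on something with over 40 N, if the wrist force passes 120 N, or if a joint passes its speed limit or range.

## Working session

There is one attempt and no reset: what is moved stays moved. The work goes in short steps, Python scripts to look and compute and a shell command to move; the robot and the scene stay as the last step left them, time stands still between calls to the robot, and variables do not carry over. Pictures are saved under pics/ and viewed, at most 10 in all, crops included, and the job is handed in when it is done.

```bash
ls; mkdir -p pics
python3 - <<'E'
from cell import sensors, viewer
import cv2,pickle
s=sensors.sense();print({k:s[k] for k in('time','tool_pos','ee_rot','gripper_width')})
d={}
for n in('scene','top','wrist'):
    c=viewer.read_camera(n);d[n]=c;cv2.imwrite(f'pics/{n}0.png',c['image'][...,::-1])
    print(n,c['intrinsics'],c['dist_coeffs'],c['camera_from_world'])
pickle.dump(d,open('cams.pkl','wb'))
E
```

```text
pics
{'time': 0.0, 'tool_pos': array([ 0.19240664, -0.6204128 ,  0.24143572]), 'ee_rot': array([-3.13999805e+00,  1.44916731e-04,  3.00795375e-01]), 'gripper_width': 0.996207443016458}
scene [[548.95478438   0.         323.45545347]
 [  0.         548.95478438 236.55847248]
 [  0.           0.           1.        ]] [-0.15373863  0.          0.          0.          0.        ] [[-0.87490051  0.48397803 -0.01773044  0.49907374]
 [-0.29799465 -0.50911176  0.80746789  0.08000065]
 [ 0.38176994  0.71173765  0.589645   -1.27895686]
 [ 0.          0.          0.          1.        ]]
top [[561.73030048   0.         325.07588948]
 [  0.         561.73030048 239.03479114]
 [  0.           0.           1.        ]] [-0.10071235  0.          0.          0.          0.        ] [[-0.03027834 -0.99948314  0.0108014   0.025547  ]
 [ 0.9862963  -0.02812197  0.16256925 -0.57540831]
 [-0.16218147  0.01557571  0.98663801 -1.30048492]
 [ 0.          0.          0.          1.        ]]
wrist [[426.36643117   0.         325.3435915 ]
 [  0.         426.36643117 251.88466836]
 [  0.           0.           1.        ]] [-0.09335158  0.          0.          0.          0.        ] [[ 0.29499262 -0.95549799 -0.0017157  -0.6485304 ]
 [ 0.91215506  0.28214506 -0.2972664   0.0382642 ]
 [ 0.28452152  0.08612641  0.95479304 -0.3816716 ]
 [ 0.          0.          0.          1.        ]]
```

View pics/top0.png

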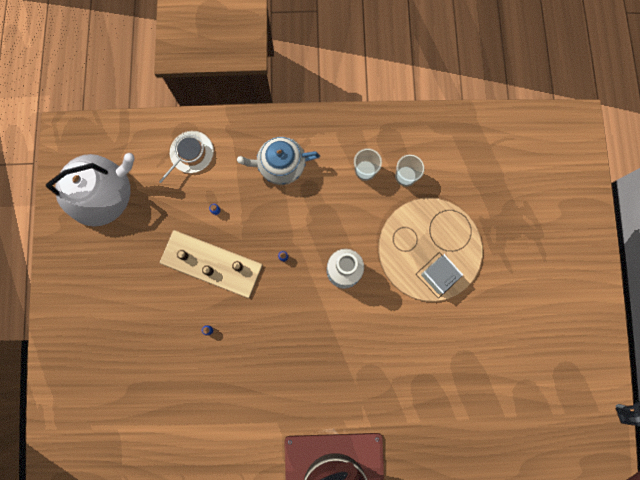

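View pics/scene0.png

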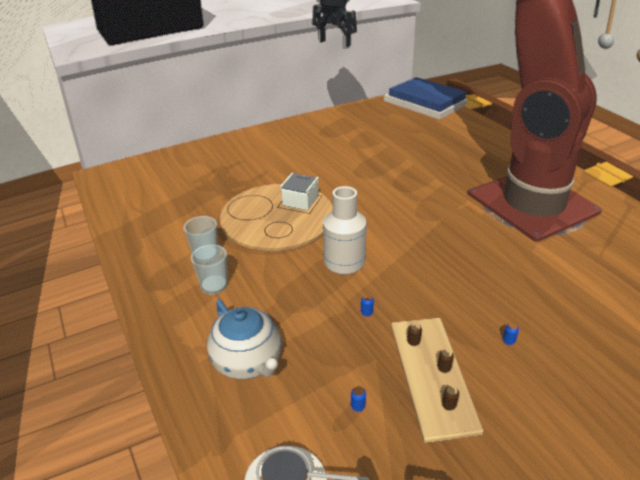

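Top view: brown plugs at (182,255), (207,270) and (237,266) on the board; blue ones at (215,209), (283,256) and (208,330), which are not meant. The jar is at (346,268), the large circle at (450,231), the small one at (405,239), and the box at (441,273). The brown plugs on the board fit the description. An enlarged crop will confirm that.

```bash
cat > h.py <<'E'
import numpy as np, cv2, pickle
def ray(c,uv):
    K=c['intrinsics'];T=c['camera_from_world']
    p=cv2.undistortPoints(np.array([[uv]],float),K,np.array(c['dist_coeffs']))[0,0]
    d=T[:3,:3].T@np.array([p[0],-p[1],-1.]);o=-T[:3,:3].T@T[:3,3]
    return o,d/np.linalg.norm(d)
def onz(c,uv,z):
    o,d=ray(c,uv);return o+d*(z-o[2])/d[2]
def tri(c1,u1,c2,u2):
    A=np.zeros((3,3));b=np.zeros(3);R=[ray(c1,u1),ray(c2,u2)]
    for o,d in R:
        M=np.eye(3)-np.outer(d,d);A+=M;b+=M@o
    p=np.linalg.solve(A,b);return p,[np.linalg.norm((np.eye(3)-np.outer(d,d))@(p-o)) for o,d in R]
def proj(c,X):
    T=c['camera_from_world'];p=T[:3,:3]@np.array(X)+T[:3,3];q=np.array([p[0],-p[1],-p[2]])
    return cv2.projectPoints(q.reshape(1,1,3),np.zeros(3),np.zeros(3),c['intrinsics'],np.array(c['dist_coeffs']))[0].ravel()
E
python3 - <<'E'
from h import *
d=pickle.load(open('cams.pkl','rb'));t=d['top'];s=d['scene']
a=cv2.resize(t['image'][225:305,155:275],None,fx=4,fy=4,interpolation=2)
b=cv2.resize(t['image'][215:305,320:490],None,fx=3,fy=3,interpolation=2)
e=cv2.resize(s['image'][310:440,385:485],None,fx=2.5,fy=2.5,interpolation=2)
im=np.zeros((600,800,3),np.uint8);im[:320,:480]=a;im[325:595,:510]=b;im[:325,515:765]=e
cv2.imwrite('pics/crop1.png',im[...,::-1])
for n,u,z in [('p3',(182,255),.046),('p2',(207,270),.046),('p1',(237,266),.046),('jarmouth',(347,264),.165),('spot',(450,231),.012),('small',(405,239),.012),('box',(441,272),.06)]: print(n,onz(t,u,z).round(4))
E
```

```text
p3 [0.5471 0.3528 0.046 ]
p2 [0.5093 0.2924 0.046 ]
p1 [0.5169 0.2205 0.046 ]
jarmouth [ 0.5002 -0.0354  0.165 ]
spot [ 0.593 -0.303  0.012]
small [ 0.5761 -0.1893  0.012 ]
box [ 0.4868 -0.2633  0.06  ]
```

View pics/crop1.png

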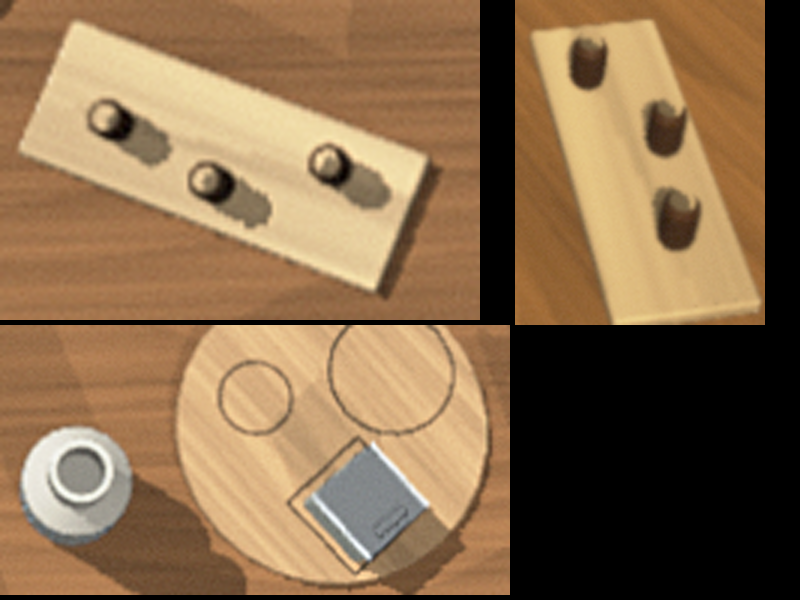

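Crop: three dark-brown plugs on the board, p3 at top (182.2,254.8), p2 at (207.8,270.8) and p1 at (237.2,266.2). None is blue, so these are the ones meant. The jar rim centre is about (347,264), the large circle about (450,230).

Run:
```python
from h import *
d=pickle.load(open('cams.pkl','rb'));t=d['top'];s=d['scene']
for n,a,b in [('p1',(237.2,266.2),(414.2,335.2)),('p2',(207.8,270.8),(445,361.2)),('p3',(182.2,254.8),(450.6,397.2))]:
    p,r=tri(t,a,s,b);print(n,p.round(4),np.round(r,4),onz(t,a,.030).round(4))
# jar rim: bright ring
g=cv2.cvtColor(t['image'],cv2.COLOR_RGB2GRAY); 
# large circle: dark px in annulus about guess
def fit(c,guess,r0,r1,z,th):
    g=cv2.cvtColor(c['image'],cv2.COLOR_RGB2GRAY).astype(int);bl=cv2.medianBlur(g.astype(np.uint8),9).astype(int)
    ys,xs=np.nonzero(bl-g>th);P=np.array([onz(c,(x,y),z)[:2] for x,y in zip(xs,ys) if abs(x-proj(c,(*guess,z))[0])<60 and abs(y-proj(c,(*guess,z))[1])<60])
    cc=np.array(guess)
    for _ in range(5):
        R=np.linalg.norm(P-cc,axis=1);Q=P[(R>r0)&(R<r1)]
        A=np.c_[2*Q,np.ones(len(Q))];x=np.linalg.lstsq(A,(Q**2).sum(1),rcond=None)[0];cc=x[:2]
    return cc,np.sqrt(x[2]+cc@cc),len(Q)
for c in(t,s):
    print(fit(c,(.593,-.303),.045,.060,.012,18),fit(c,(.576,-.189),.024,.036,.012,18))
# jar rim from scene
print('mouth tri',tri(t,(347,264),s,(345,194)))
print(proj(s,(.5002,-.0354,.165)),proj(s,(.5002,-.0354,.0)))
```

```text
p1 [0.519  0.222  0.0288] [0.0007 0.0007] [0.5183 0.2223 0.03  ]
p2 [0.51   0.2932 0.0284] [0.001 0.001] [0.5091 0.2936 0.03  ]
p3 [0.5499 0.3553 0.0323] [0.0005 0.0005] [0.5498 0.3562 0.03  ]
(array([ 0.59522505, -0.30321133]), np.float64(0.051761743631055256), 250) (array([ 0.57673082, -0.1885639 ]), np.float64(0.029860730298077502), 141)
(array([ 0.59510045, -0.30706201]), np.float64(0.05188669457614981), 132) (array([ 0.57642461, -0.19204085]), np.float64(0.029958851028210106), 105)
mouth tri (array([ 0.50106865, -0.03591752,  0.1609951 ]), [np.float64(0.00044456838227563503), np.float64(0.00044456838227583377)])
[345.79295675 192.19747618] [345.29673604 261.71078234]
```

```bash
python3 -m crank '[[[0,0,0],0.15],[[0,0,0],0.15],[[30,-36,0],0],[[30,-36,0],0],[[30,-36,0],0]]' 0.2 40
python3 -m crank '[[[30,-36,0],0],[[30,-36,0],0],[[30,-36,0],0],[[30,-36,0],0],[[30,-36,0],0]]'
```

```text
time: 0.78
tool_pos: [0.2832, -0.5114, 0.242]
ee_rot: [-3.141, 0.0, 0.001]
wrist_force: [0.8, -0.5, -0.1]
gripper_width: 0.602
grip_force: 0.0
time: 1.4
tool_pos: [0.433, -0.3313, 0.2422]
ee_rot: [-3.142, 0.0, 0.001]
wrist_force: [0.6, -0.4, 0.9]
gripper_width: 0.599
grip_force: 0.0
```

```bash
python3 -m crank '[[[8,-55,0],0],[[8,-55,0],0],[[8,-55,0],0],[[8,-55,0],0],[[8,-55,0],0]]' 
python3 -m crank '[[[8,-55,0],0],[[8,-55,0],0],[[8,-55,0],0],[[8,-55,0],0],[[6,-55,0],0]]'
python3 -m crank '[[[6,-3,40],0],[[0,0,40],0],[[0,0,30],0],[[0,0,0],0],[[0,0,0],0]]'
python3 - <<'E'
from h import *
from cell import viewer,sensors
w=viewer.read_camera('wrist');pickle.dump(w,open('w1.pkl','wb'));im=w['image'][...,::-1].copy()
cv2.imwrite('pics/w1.png',im)
print(proj(w,(.519,.222,.03)),sensors.sense()['tool_pos'])
E
```

```text
time: 2.02
tool_pos: [0.472, -0.0558, 0.2424]
ee_rot: [3.141, -0.0, 0.001]
wrist_force: [1.6, -0.5, -0.2]
gripper_width: 0.597
grip_force: 0.0
time: 2.65
tool_pos: [0.51, 0.2189, 0.2423]
ee_rot: [3.141, -0.0, 0.0]
wrist_force: [0.5, -0.4, 0.4]
gripper_width: 0.605
grip_force: 0.0
time: 3.28
tool_pos: [0.5164, 0.2208, 0.1336]
ee_rot: [-3.141, -0.001, 0.001]
wrist_force: [0.4, 0.1, 0.0]
gripper_width: 0.597
grip_force: 0.0
[324.59649709 251.48857429] [0.51672581 0.22090278 0.13396324]
```

View pics/w1.png

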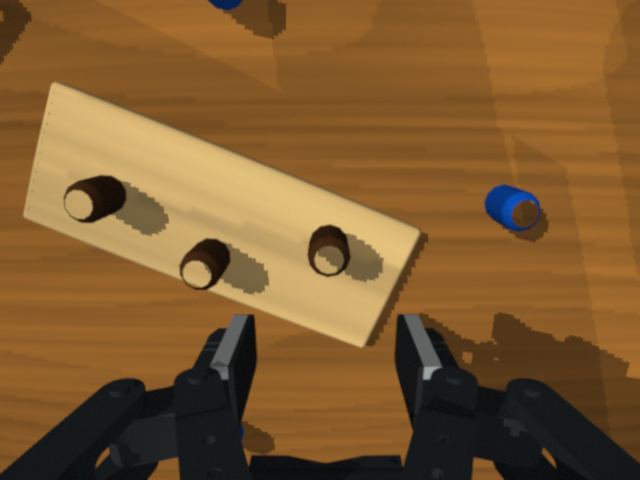

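The wrist view shows the light tops of p1 at (330,262), p2 at (197,274) and p3 at (78,206). The fingers are on the left and right below.

Run:
```python
from h import *
w=pickle.load(open('w1.pkl','rb'))
for u in[(330,262),(197,274),(78,206)]:print(onz(w,u,.047).round(4))
for u in[(329,250),(205,264),(95,198)]:print(onz(w,u,.030).round(4))
```

```text
[0.5183 0.219  0.047 ]
[0.5112 0.2926 0.047 ]
[0.5501 0.3553 0.047 ]
[0.5199 0.2194 0.03  ]
[0.5113 0.2927 0.03  ]
[0.5513 0.3544 0.03  ]
```

```bash
python3 -m crank '[[[2,1,30],0],[[0,0,30],0],[[0,0,20],0],[[0,0,14],0],[[0,0,0],0]]' 
python3 -m crank '[[[0,0,0],0],[[0,0,0],0],[[0,0,0],0],[[0,0,0],0],[[0,0,0],0]]' -1 30
python3 -m crank '[[[0,0,-20],0],[[0,0,-40],0],[[0,0,-50],0],[[0,0,-50],0],[[0,0,-20],0]]'
python3 - <<'E'
from h import *
from cell import viewer,sensors
w=viewer.read_camera('wrist');im=w['image'][...,::-1].copy()
cv2.imwrite('pics/w2.png',im)
print(sensors.sense()['tool_pos'])
E
```

```text
time: 3.95
tool_pos: [0.5178, 0.2194, 0.0381]
ee_rot: [3.141, 0.001, 0.001]
wrist_force: [-0.9, -0.8, -0.8]
gripper_width: 0.599
grip_force: 0.0
time: 4.58
tool_pos: [0.5186, 0.2199, 0.0394]
ee_rot: [-3.141, -0.002, 0.001]
wrist_force: [-0.4, 0.0, 6.8]
gripper_width: 0.266
grip_force: 29.5
time: 5.2
tool_pos: [0.5188, 0.2203, 0.2231]
ee_rot: [-3.14, -0.005, 0.001]
wrist_force: [0.5, -0.7, -0.3]
gripper_width: 0.266
grip_force: 29.6
[0.51929875 0.22056186 0.22452587]
```

View pics/w2.png

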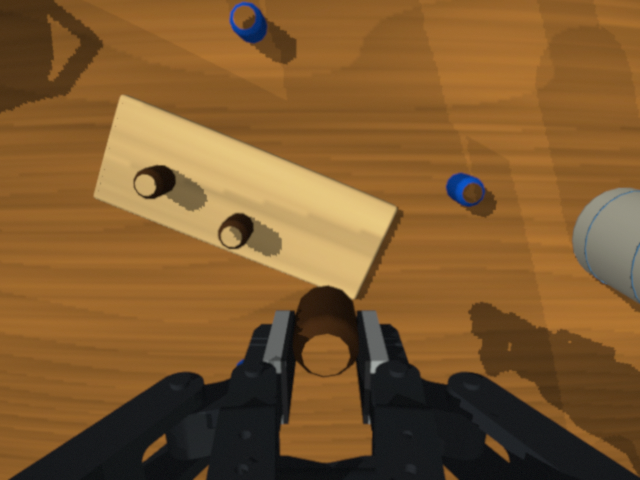

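Plug 1 is gripped upright, with its top at (325,355). Next I move towards the jar and measure the mouth up close.

```bash
python3 -m crank '[[[-4,36,0],0],[[-5,40,0],0],[[-5,40,0],0],[[-5,40,0],0],[[0,20,0],0]]'
python3 -m crank '[[[0,0,0],0],[[0,0,0],0],[[0,0,0],0],[[0,0,0],0],[[0,0,0],0]]'
python3 - <<'E'
from h import *
from cell import viewer,sensors
w=viewer.read_camera('wrist');im=w['image'][...,::-1].copy();pickle.dump(w,open('w3.pkl','wb'))
cv2.imwrite('pics/w3.png',im)
print(sensors.sense()['tool_pos'],proj(w,(.5005,-.036,.165)))
E
```

```text
time: 5.88
tool_pos: [0.4985, 0.0411, 0.2188]
ee_rot: [3.141, -0.0, -0.002]
wrist_force: [1.3, -1.1, -0.6]
gripper_width: 0.267
grip_force: 29.6
time: 6.5
tool_pos: [0.499, 0.0439, 0.2183]
ee_rot: [-3.141, 0.0, 0.002]
wrist_force: [-0.2, -0.1, -0.7]
gripper_width: 0.26
grip_force: 29.6
[0.49902182 0.04373896 0.21828366] [494.29648883 284.70879435]
```

View pics/w3.png

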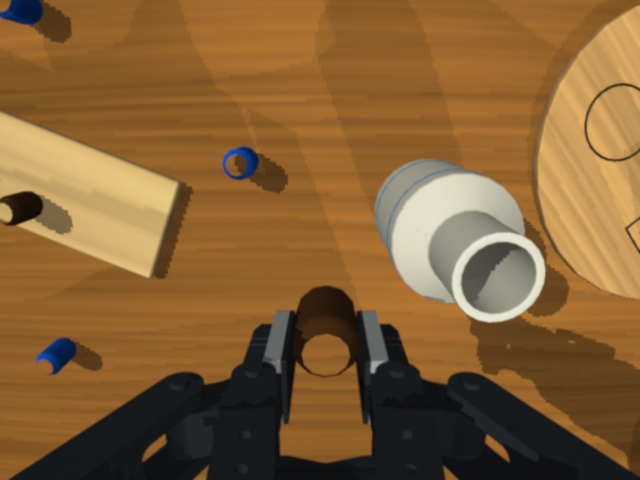

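Rim outline: columns 452–545 and rows 233–322, so its centre is at (498.5,277.5).

Run:
```python
from h import *
w=pickle.load(open('w3.pkl','rb'))
print(onz(w,(498.5,277.5),.165),onz(w,(452,277),.165)-onz(w,(545,277),.165))
c=onz(w,(498.5,277.5),.165);print(proj(w,c),proj(w,c+[0.023,0,0]),proj(w,c-[0.023,0,0]),'plug bottom if aligned',proj(w,(.499,.0438,.1905)))
```

```text
[ 0.50416342 -0.03760086  0.165     ] [0.00021786 0.04569003 0.        ]
[498.49999989 277.49999998] [504.47776572 230.5125005 ] [492.54114515 321.30380778] plug bottom if aligned [327.17703375 311.40323831]
```

```bash
python3 -m crank '[[[3.5,30,0],0],[[0,35,0],0],[[0,15.5,0],0],[[0,0,0],0],[[0,0,0],0]]'
python3 -m crank '[[[0,0,10],0],[[0,0,10],0],[[0,0,8],0],[[0,0,0],0],[[0,0,0],0]]'
python3 - <<'E'
from h import *
from cell import viewer,sensors
w=viewer.read_camera('wrist');s=viewer.read_camera('scene')
a=w['image'][180:480,125:525];b=cv2.resize(s['image'][140:290,270:420],(400,400),interpolation=2)
im=np.zeros((400,800,3),np.uint8);im[:300,:400]=a;im[:,400:]=b
cv2.imwrite('pics/w4.png',im[...,::-1])
print(sensors.sense()['tool_pos'])
E
```

```text
time: 7.18
tool_pos: [0.5027, -0.0355, 0.2184]
ee_rot: [-3.141, -0.0, 0.002]
wrist_force: [-0.4, 0.2, -0.4]
gripper_width: 0.258
grip_force: 29.6
time: 7.8
tool_pos: [0.5027, -0.037, 0.1904]
ee_rot: [-3.142, -0.0, 0.001]
wrist_force: [-0.0, 0.1, 0.1]
gripper_width: 0.265
grip_force: 29.6
[ 0.50284507 -0.03704374  0.19066068]
```

View pics/w4.png

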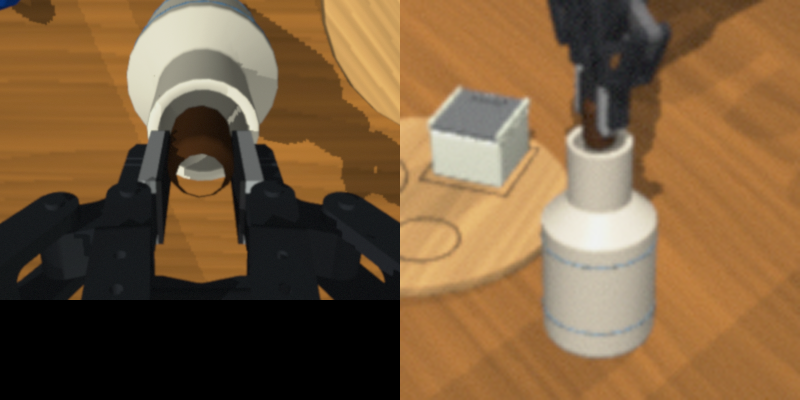

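Crop: the plug is centred in the mouth, with the plug at column 203 and the rim from 150 to 258. I lower it a little further and release.

```bash
python3 -m crank '[[[0,0,8],0],[[0,0,0],0],[[0,0,0],0],[[0,0,0],0],[[0,0,0],0]]'
python3 -m crank '[[[0,0,0],0],[[0,0,0],0],[[0,0,0],0],[[0,0,-20],0],[[0,0,-30],0]]' 0.2
python3 - <<'E'
from h import *
from cell import viewer,sensors
w=viewer.read_camera('wrist')
g=w['image'][300:440,225:425];print(sensors.sense()['tool_pos'])
cv2.imwrite('pics/w5.png',w['image'][...,::-1])
E
```

```text
time: 8.52
tool_pos: [0.5027, -0.0371, 0.1824]
ee_rot: [-3.142, -0.0, 0.001]
wrist_force: [0.9, -0.0, -0.4]
gripper_width: 0.265
grip_force: 29.6
time: 9.15
tool_pos: [0.502, -0.0371, 0.2322]
ee_rot: [-3.141, 0.002, 0.001]
wrist_force: [0.0, 0.4, -0.1]
gripper_width: 0.601
grip_force: 0.0
[ 0.50396527 -0.03696961  0.23678375]
```

View pics/w5.png

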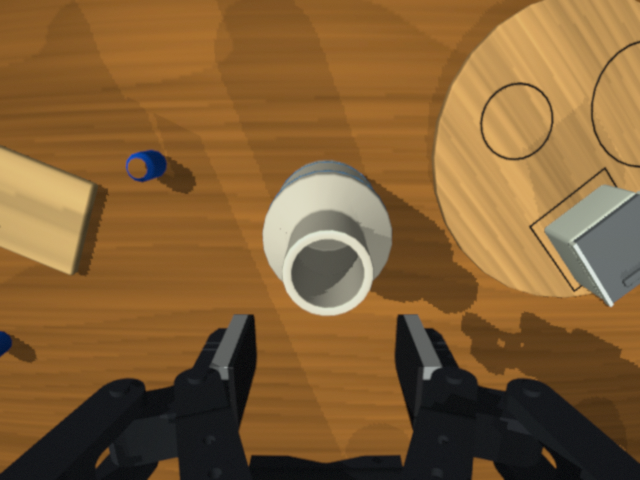

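Plug 1 dropped in: the jar mouth at (328,272) is clear, and the jar stands upright and unmoved. On to plug 2.

```bash
python3 -m crank '[[[0,-50,0],0],[[2,-55,0],0],[[2,-55,0],0],[[2,-55,0],0],[[2,-55,0],0]]'
python3 -m crank '[[[1,-45,0],0],[[0,-15,20],0],[[0,0,40],0],[[0,0,40],0],[[0,0,0],0]]'
python3 -m crank '[[[0,0,0],0],[[0,0,0],0],[[0,0,0],0],[[0,0,0],0],[[0,0,0],0]]'
python3 - <<'E'
from h import *
from cell import viewer,sensors
w=viewer.read_camera('wrist')
im=w['image'];P=sensors.sense()['tool_pos'];print(P)
g=cv2.cvtColor(im,cv2.COLOR_RGB2GRAY);v=im.max(2)
m=((v<75)).astype(np.uint8);m[300:]=0
n,l,st,ce=cv2.connectedComponentsWithStats(m)
for i in range(1,n):
    if st[i,4]>300: print(st[i],ce[i].round(1),im[l==i].mean(0).round(),onz(w,ce[i],.03).round(4))
print(proj(w,(.511,.293,.03)),proj(w,(.55,.355,.03)))
E
```

```text
time: 9.82
tool_pos: [0.5105, 0.2345, 0.2325]
ee_rot: [-3.142, -0.001, 0.0]
wrist_force: [1.2, 0.2, 0.3]
gripper_width: 0.605
grip_force: 0.0
time: 10.45
tool_pos: [0.5098, 0.2918, 0.1296]
ee_rot: [3.139, 0.005, 0.001]
wrist_force: [-0.6, -0.0, 0.3]
gripper_width: 0.596
grip_force: 0.0
time: 11.08
tool_pos: [0.5114, 0.293, 0.1325]
ee_rot: [-3.142, -0.0, 0.001]
wrist_force: [0.1, -0.2, -0.3]
gripper_width: 0.601
grip_force: 0.0
[0.51139928 0.29295146 0.13246305]
[   0    0   96   91 5221] [34.1 39.4] [71. 46. 20.] [0.6338 0.4503 0.03  ]
[  81    0   61   48 1269] [109.2  21.2] [71. 46. 20.] [0.64   0.4063 0.03  ]
[ 192  166   51   47 1063] [223.3 185.1] [38. 24. 12.] [0.5529 0.3504 0.03  ]
[309 232  41  50 993] [329.4 249.8] [47. 30. 14.] [0.5152 0.2913 0.03  ]
[326.4877053  256.77659898] [215.51155353 190.37107054]
```

```bash
python3 -m crank '[[[0,1,30],0],[[0,0,30],0],[[0,0,20],0],[[0,0,13],0],[[0,0,0],0]]' 
python3 -m crank '[[[0,0,0],0],[[0,0,0],0],[[0,0,0],0],[[0,0,0],0],[[0,0,0],0]]' -1 30
python3 -m crank '[[[0,0,-20],0],[[0,0,-40],0],[[0,0,-50],0],[[0,0,-50],0],[[0,0,-20],0]]'
python3 -m crank '[[[-1,50,0],0],[[-2,55,0],0],[[-2,55,0],0],[[-2,55,0],0],[[-2,55,0],0]]'
python3 -m crank '[[[0,40,0],0],[[0,19,0],0],[[0,0,0],0],[[0,0,0],0],[[0,0,0],0]]'
python3 - <<'E'
from cell import viewer;import pickle
c={'w':viewer.read_camera('wrist'),'s':viewer.read_camera('scene')};pickle.dump(c,open('c2.pkl','wb'))
E
```

```text
time: 11.75
tool_pos: [0.5111, 0.2919, 0.0388]
ee_rot: [3.141, 0.001, 0.001]
wrist_force: [-0.8, 0.3, -0.3]
gripper_width: 0.6
grip_force: 0.0
time: 12.38
tool_pos: [0.5119, 0.2924, 0.0404]
ee_rot: [-3.141, -0.002, 0.001]
wrist_force: [-1.2, 0.4, 5.9]
gripper_width: 0.265
grip_force: 29.6
time: 13.0
tool_pos: [0.5121, 0.2929, 0.2239]
ee_rot: [-3.139, -0.005, 0.001]
wrist_force: [-0.9, 0.2, -0.8]
gripper_width: 0.259
grip_force: 29.6
time: 13.62
tool_pos: [0.5019, 0.0202, 0.2197]
ee_rot: [3.141, -0.0, 0.001]
wrist_force: [0.3, -0.6, -0.9]
gripper_width: 0.26
grip_force: 29.6
time: 14.25
tool_pos: [0.5026, -0.0356, 0.2194]
ee_rot: [-3.141, 0.0, 0.003]
wrist_force: [0.2, 0.4, -0.5]
gripper_width: 0.261
grip_force: 29.6
```

```bash
python3 -m crank '[[[0,0,10],0],[[0,0,10],0],[[0,0,10],0],[[0,0,6.5],0],[[0,0,0],0]]'
```

```text
time: 14.98
tool_pos: [0.5023, -0.0371, 0.1822]
ee_rot: [-3.141, 0.001, 0.001]
wrist_force: [1.1, -0.5, -0.1]
gripper_width: 0.26
grip_force: 29.6
```

```bash
python3 -m crank '[[[0,0,0],0],[[0,0,0],0],[[0,0,0],0],[[0,0,-20],0],[[0,0,-30],0]]' 0.2
python3 - <<'E'
from h import *
from cell import viewer
w=viewer.read_camera('wrist');im=w['image']
b=cv2.imread('pics/w5.png')[...,::-1]
print('diff in mouth/finger zone',np.abs(im.astype(int)-b)[220:460,250:400].mean(), 'dark brown between fingers',(im[300:450,260:390].max(2)<60).mean(),(b[300:450,260:390].max(2)<60).mean())
cv2.imwrite('pics/w6.png',im[...,::-1])
E
python3 -m crank '[[[4,-50,0],0],[[7,-56,0],0],[[7,-56,0],0],[[7,-56,0],0],[[7,-56,0],0]]'
python3 -m crank '[[[7,-56,0],0],[[7,-45,0],0],[[1.5,-17,30],0],[[0,0,40],0],[[0,0,30],0]]'
python3 -m crank '[[[0,0,0],0],[[0,0,0],0],[[0,0,0],0],[[0,0,0],0],[[0,0,0],0]]'
python3 - <<'E'
from h import *
from cell import viewer,sensors
w=viewer.read_camera('wrist')
im=w['image'];print(sensors.sense()['tool_pos'])
m=(im.max(2)<75).astype(np.uint8);m[300:]=0
n,l,st,ce=cv2.connectedComponentsWithStats(m)
for i in range(1,n):
    if st[i,4]>300: print(st[i],ce[i].round(1))
print(proj(w,(.55,.355,.03)))
E
```

```text
time: 15.6
tool_pos: [0.5021, -0.037, 0.2329]
ee_rot: [-3.141, 0.002, 0.001]
wrist_force: [0.2, 0.7, 1.1]
gripper_width: 0.603
grip_force: 0.0
diff in mouth/finger zone 1.8204814814814816 dark brown between fingers 0.0 0.0
time: 16.27
tool_pos: [0.5347, 0.2385, 0.2331]
ee_rot: [-3.142, -0.001, -0.0]
wrist_force: [0.6, 0.2, 0.5]
gripper_width: 0.604
grip_force: 0.0
time: 16.9
tool_pos: [0.5494, 0.355, 0.1309]
ee_rot: [3.141, 0.001, 0.001]
wrist_force: [-0.4, 1.0, 0.2]
gripper_width: 0.598
grip_force: 0.0
time: 17.52
tool_pos: [0.55, 0.3551, 0.1334]
ee_rot: [-3.141, -0.001, 0.001]
wrist_force: [-0.1, -0.8, -0.4]
gripper_width: 0.595
grip_force: 0.0
[0.54996163 0.3549829  0.13322468]
[   0    0  201  121 9878] [64.7 42.1]
[102  41  76  21 699] [148.3  54.2]
[208  45  43  29 519] [230.8  59.7]
[ 79 120  72  13 302] [117.3 125.5]
[310 230  41  50 959] [330.3 248.4]
[326.71280504 255.72452346]
```

```bash
python3 -m crank '[[[0,1,30],0],[[0,0,30],0],[[0,0,20],0],[[0,0,13.5],0],[[0,0,0],0]]' 
python3 -m crank '[[[0,0,0],0],[[0,0,0],0],[[0,0,0],0],[[0,0,0],0],[[0,0,0],0]]' -1 30
python3 -m crank '[[[0,0,-20],0],[[0,0,-40],0],[[0,0,-50],0],[[0,0,-50],0],[[0,0,-20],0]]'
python3 -m crank '[[[-3.5,50,0],0],[[-7,55,0],0],[[-7,55,0],0],[[-7,55,0],0],[[-7,55,0],0]]'
python3 -m crank '[[[-7,55,0],0],[[-7,45,0],0],[[-2,21,0],0],[[0,0,0],0],[[0,0,0],0]]'
python3 -m crank '[[[0,0,0],0],[[0,0,0],0],[[0,0,0],0],[[0,0,0],0],[[0,0,0],0]]'
```

```text
time: 18.2
tool_pos: [0.5495, 0.3538, 0.0387]
ee_rot: [3.141, 0.001, 0.001]
wrist_force: [-0.3, 1.1, -0.1]
gripper_width: 0.596
grip_force: 0.0
time: 18.82
tool_pos: [0.5504, 0.3545, 0.0405]
ee_rot: [-3.141, -0.002, 0.001]
wrist_force: [-0.9, -0.6, 5.8]
gripper_width: 0.263
grip_force: 29.7
time: 19.45
tool_pos: [0.5504, 0.355, 0.2241]
ee_rot: [-3.139, -0.004, 0.001]
wrist_force: [0.2, 0.5, 0.0]
gripper_width: 0.26
grip_force: 29.6
time: 20.08
tool_pos: [0.5178, 0.0821, 0.2195]
ee_rot: [3.141, 0.0, 0.001]
wrist_force: [1.2, -0.6, 0.3]
gripper_width: 0.265
grip_force: 29.6
time: 20.7
tool_pos: [0.5026, -0.0357, 0.2194]
ee_rot: [-3.141, 0.0, 0.002]
wrist_force: [-0.1, 0.2, -0.2]
gripper_width: 0.261
grip_force: 29.6
time: 21.32
tool_pos: [0.5026, -0.037, 0.2193]
ee_rot: [-3.142, 0.0, 0.001]
wrist_force: [-0.5, -0.9, 0.4]
gripper_width: 0.266
grip_force: 29.6
```

```bash
python3 -m crank '[[[0,0,10],0],[[0,0,10],0],[[0,0,10],0],[[0,0,6.5],0],[[0,0,0],0]]'
python3 -m crank '[[[0,0,0],0],[[0,0,0],0],[[0,0,0],0],[[0,0,-20],0],[[0,0,-30],0]]' 0.2
python3 -m crank '[[[0,0,0],0],[[0,0,0],0],[[0,0,0],0],[[0,0,0],0],[[0,0,0],0]]' 1
python3 - <<'E'
from h import *
from cell import viewer,sensors
w=viewer.read_camera('wrist');im=w['image']
g=cv2.imread('pics/w6.png')
print(sensors.sense()['tool_pos'])
s=viewer.read_camera('scene')
b=cv2.resize(s['image'][140:440,230:530],(560,560),interpolation=2)
o=np.zeros((560,800,3),np.uint8);o[:,:560]=b;a=im[180:480,205:445];o[:300,560:]=a
cv2.imwrite('pics/w7.png',o[...,::-1]);pickle.dump(w,open('w7.pkl','wb'))
E
```

```text
time: 21.95
tool_pos: [0.5023, -0.037, 0.1822]
ee_rot: [-3.141, 0.001, 0.001]
wrist_force: [-0.3, -1.1, 0.4]
gripper_width: 0.264
grip_force: 29.6
time: 22.58
tool_pos: [0.5021, -0.0371, 0.2329]
ee_rot: [-3.141, 0.002, 0.001]
wrist_force: [-0.3, 0.3, -0.1]
gripper_width: 0.595
grip_force: 0.0
time: 23.2
tool_pos: [0.5025, -0.037, 0.2325]
ee_rot: [-3.141, 0.001, 0.001]
wrist_force: [-0.6, 0.3, -0.3]
gripper_width: 1.0
grip_force: 0.0
[ 0.5025321  -0.03704682  0.23259374]
```

View pics/w7.png

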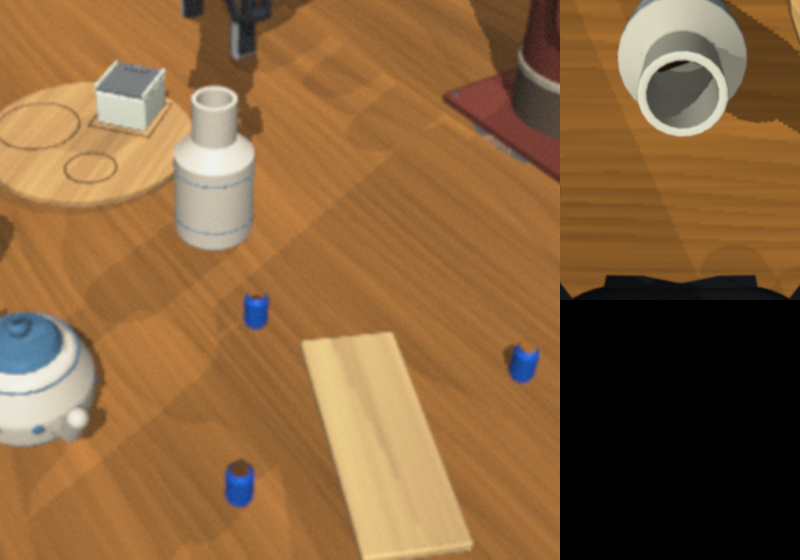

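The scene crop shows an empty board, the jar upright with all three plugs inside, and the blue pieces untouched. The mouth is at wrist pixel (328,273), under the TCP. Next I grip the neck and lift.

```bash
python3 -m crank '[[[0,0,25],0],[[0,0,30],0],[[0,0,25],0],[[0,0,14.5],0],[[0,0,0],0]]' 1
python3 -m crank '[[[0,0,0],0],[[0,0,0],0],[[0,0,0],0],[[0,0,0],0],[[0,0,0],0]]' -1 60
python3 -m crank '[[[0,0,0],0],[[0,0,-3],0],[[0,0,-5],0],[[0,0,-7],0],[[0,0,0],0]]'
```

```text
time: 23.92
tool_pos: [0.5022, -0.037, 0.1377]
ee_rot: [-3.141, 0.001, 0.001]
wrist_force: [-0.2, 0.4, -0.3]
gripper_width: 1.003
grip_force: 0.0
time: 24.55
tool_pos: [0.5036, -0.0375, 0.1401]
ee_rot: [3.141, -0.003, 0.0]
wrist_force: [-2.5, -0.7, 9.4]
gripper_width: 0.609
grip_force: 61.2
time: 25.18
tool_pos: [0.503, -0.037, 0.1539]
ee_rot: [3.142, -0.001, 0.001]
wrist_force: [0.1, 0.4, -5.7]
gripper_width: 0.605
grip_force: 62.8
```

Run:
```python
from h import *
from cell import viewer,sensors
w=viewer.read_camera('wrist');s=viewer.read_camera('scene')
b=cv2.resize(s['image'][140:290,270:420],(500,500),interpolation=2)
o=np.zeros((500,800,3),np.uint8);o[:,:500]=b;a=w['image'][180:480,175:475];o[:300,500:]=a
cv2.imwrite('pics/w8.png',o[...,::-1]);pickle.dump((w,s),open('w8.pkl','wb'));z=sensors.sense();print(z['wrist_force'],z['wrist_torque'],z['tool_pos'])
```

```text
[-0.33469614 -0.49645232 -5.13493465] [-0.03157041 -0.03382688 -0.02736564] [ 0.50257858 -0.03707647  0.15330815]
```

View pics/w8.png

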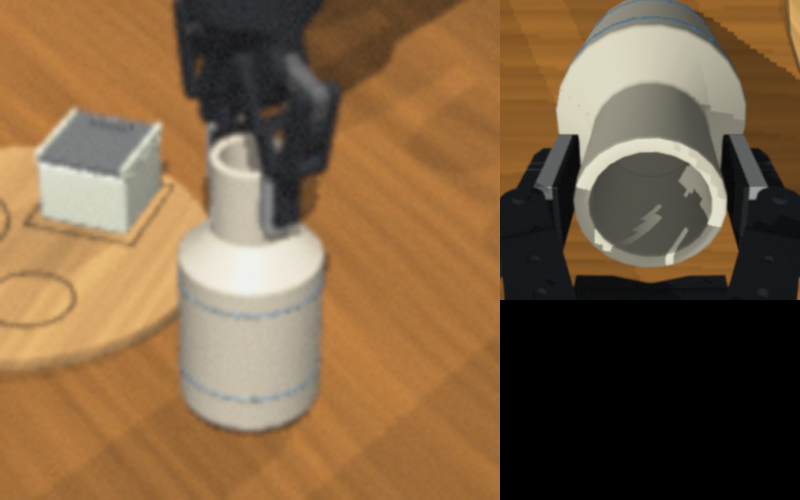

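The last picture shows the jar hanging upright and straight in the grip, with a load of about 5 N. Now I carry it.

```bash
python3 -m crank '[[[0,0,-10],0],[[0,0,-20],0],[[0,0,-30],0],[[0,0,-25],0],[[0,0,-10],0]]'
python3 -m crank '[[[3,8,0],0],[[6,18,0],0],[[9,26,0],0],[[10,30,0],0],[[10,30,0],0]]'
python3 -m crank '[[[10,30,0],0],[[10,30,0],0],[[10,30,0],0],[[9,26,0],0],[[7,20,0],0]]'
python3 -m crank '[[[5,12,0],0],[[3,8,0],0],[[0,0,0],0],[[0,0,0],0],[[0,0,0],0]]'
python3 - <<'E'
from h import *
from cell import viewer,sensors
z=sensors.sense();print(z['wrist_force'],z['wrist_torque'],z['tool_pos'])
w=viewer.read_camera('wrist');a,_=pickle.load(open('w8.pkl','rb'))
print('jar vs hand change',np.abs(w['image'].astype(int)-a['image'])[320:440,260:390].mean())
cv2.imwrite('pics/w9.png',w['image'][...,::-1]);pickle.dump(w,open('w9.pkl','wb'))
# bright rim fit
for c in(a,w):
    im=c['image'];m=(im.min(2)>120).astype(np.uint8);m[:310]=0;m[460:]=0;m[:,:250]=0;m[:,402:]=0
    ys,xs=np.nonzero(m);print(xs.min(),xs.max(),ys.min(),ys.max(),len(xs))
E
```

```text
time: 25.9
tool_pos: [0.5033, -0.037, 0.2501]
ee_rot: [3.141, -0.002, 0.001]
wrist_force: [-0.0, 0.4, -6.3]
gripper_width: 0.602
grip_force: 63.3
time: 26.52
tool_pos: [0.5405, -0.1517, 0.2468]
ee_rot: [-3.141, 0.002, -0.0]
wrist_force: [0.8, 0.9, -5.6]
gripper_width: 0.606
grip_force: 63.3
time: 27.15
tool_pos: [0.586, -0.2883, 0.246]
ee_rot: [-3.141, 0.003, -0.002]
wrist_force: [0.9, -0.5, -5.5]
gripper_width: 0.604
grip_force: 63.3
time: 27.78
tool_pos: [0.5949, -0.3042, 0.2486]
ee_rot: [3.142, -0.0, 0.002]
wrist_force: [-0.5, 0.3, -5.7]
gripper_width: 0.6
grip_force: 63.3
[-0.46134982  0.2749413  -5.74244527] [-0.03905016 -0.03196753 -0.04139055] [ 0.59488937 -0.30422363  0.24857994]
jar vs hand change 8.61801282051282
250 401 310 445 6172
250 400 310 445 4719
```

```bash
python3 -m crank '[[[0,0,10],0],[[0,0,20],0],[[0,0,25],0],[[0,0,20],0],[[0,0,10],0]]'
python3 -m crank '[[[0,0,5],0],[[0,0,2],0],[[0,0,1],0],[[0,0,0],0],[[0,0,0],0]]'
python3 -m crank '[[[0,0,1],0],[[0,0,1],0],[[0,0,1],0],[[0,0,0.5],0],[[0,0,0],0]]'
```

```text
time: 28.45
tool_pos: [0.594, -0.3047, 0.161]
ee_rot: [-3.14, 0.002, 0.001]
wrist_force: [0.0, -0.4, -5.1]
gripper_width: 0.607
grip_force: 63.3
time: 29.08
tool_pos: [0.595, -0.305, 0.1557]
ee_rot: [3.141, -0.001, 0.001]
wrist_force: [-1.0, -0.3, -5.0]
gripper_width: 0.601
grip_force: 63.3
time: 29.7
tool_pos: [0.595, -0.3051, 0.1523]
ee_rot: [3.141, -0.001, 0.001]
wrist_force: [-0.8, -0.7, -1.2]
gripper_width: 0.603
grip_force: 63.9
```

```bash
python3 -m crank '[[[0,0,0.5],0],[[0,0,0.5],0],[[0,0,0],0],[[0,0,0],0],[[0,0,0],0]]'
python3 -m crank '[[[0,0,0],0],[[0,0,0],0],[[0,0,0],0],[[0,0,0],0],[[0,0,0],0]]' 1
python3 -m crank '[[[0,0,-10],0],[[0,0,-20],0],[[0,0,-30],0],[[0,0,-30],0],[[0,0,-30],0]]'
python3 -m crank '[[[-40,0,-10],0],[[-50,0,0],0],[[-40,0,0],0],[[0,0,0],0],[[0,0,0],0]]'
python3 - <<'E'
from h import *
from cell import viewer,sensors
t=viewer.read_camera('top');s=viewer.read_camera('scene');pickle.dump((t,s),open('end.pkl','wb'))
# jar silhouette: low-saturation bright px near expected place
for n,c in(('top',t),('scene',s)):
    hsv=cv2.cvtColor(c['image'],cv2.COLOR_RGB2HSV)
    m=((hsv[...,1]<60)&(hsv[...,2]>90)).astype(np.uint8)
    k,l,st,ce=cv2.connectedComponentsWithStats(m);u=proj(c,(.595,-.305,.08))
    i=l[int(u[1]),int(u[0])];print(n,'exp mid',u.round(1),'comp',i,st[i],ce[i].round(1))
    print(' exp rim/foot',proj(c,(.595,-.305,.177)).round(1),proj(c,(.595,-.305,.012)).round(1))
    # box unchanged
    d=pickle.load(open('cams.pkl','rb'))[n]
    for nm,q in(('box',(.487,-.263,.04)),('pot',(.77,.09,.05))):
        a=proj(c,q).astype(int);r=slice(a[1]-12,a[1]+12),slice(a[0]-12,a[0]+12);print(' ',nm,np.abs(c['image'][r].astype(int)-d['image'][r]).mean().round(1))
# jar axis tilt check via scene: median column of silhouette near rim & foot
E
```

```text
time: 30.32
tool_pos: [0.5953, -0.3052, 0.1523]
ee_rot: [3.141, -0.001, 0.001]
wrist_force: [-2.6, 0.8, 7.2]
gripper_width: 0.606
grip_force: 65.0
time: 30.95
tool_pos: [0.5949, -0.3049, 0.1507]
ee_rot: [-3.141, 0.0, 0.001]
wrist_force: [-0.7, 0.5, -0.2]
gripper_width: 1.001
grip_force: 0.0
time: 31.58
tool_pos: [0.595, -0.305, 0.2737]
ee_rot: [3.141, -0.002, 0.001]
wrist_force: [0.2, -0.5, -0.5]
gripper_width: 1.0
grip_force: 0.0
time: 32.2
tool_pos: [0.4655, -0.305, 0.2823]
ee_rot: [3.14, -0.002, 0.001]
wrist_force: [0.6, 0.2, -0.2]
gripper_width: 0.997
grip_force: 0.0
top exp mid [457.3 225.1] comp 17 [ 434  206   44   41 1255] [455.  226.7]
 exp rim/foot [468.  216.9] [450.7 230.2]
  box 4.3
  pot 25.2
scene exp mid [247.2 181.7] comp 11 [ 228  139   41   77 2303] [247.5 180.5]
 exp rim/foot [242.9 142.6] [250.  207.2]
  box 1.9
  pot 4.6
```

Run:
```python
from h import *
t,s=pickle.load(open('end.pkl','rb'));d=pickle.load(open('cams.pkl','rb'))
for n,c in(('top',t),('scene',s)):
    for im in(d[n]['image'],c['image']):
        h=cv2.cvtColor(im,cv2.COLOR_RGB2HSV);m=((h[...,0]>95)&(h[...,0]<115)&(h[...,1]>110)&(h[...,2]>60)).astype(np.uint8)
        k,l,st,ce=cv2.connectedComponentsWithStats(m);i=1+st[1:,4].argsort()[::-1][:3];print(n,[(st[j].tolist()) for j in i])
# foot outline vs drawn circle: dark ring px in scene at z=.012 and dist from jar foot edge
g=cv2.cvtColor(s['image'],cv2.COLOR_RGB2GRAY).astype(int);bl=cv2.medianBlur(g.astype(np.uint8),9).astype(int)
ys,xs=np.nonzero(bl-g>15);P=np.array([onz(s,(x,y),.012)[:2] for x,y in zip(xs,ys) if 180<x<310 and 150<y<260])
R=np.linalg.norm(P-[.595,-.305],axis=1);Q=P[(R>.044)&(R<.060)]
an=np.degrees(np.arctan2(*(Q-[.595,-.305]).T[::-1]));
for lo in range(-180,180,30):
    k=(an>=lo)&(an<lo+30)
    if k.sum()>3:print(lo,k.sum(),np.linalg.norm(Q[k]-[.595,-.305],axis=1).mean().round(4))
```

```text
top [[266, 142, 28, 26, 257], [302, 152, 15, 8, 53], [210, 204, 10, 10, 35]]
top [[266, 142, 28, 26, 201], [210, 206, 10, 8, 34], [310, 152, 9, 7, 29]]
scene [[391, 79, 74, 31, 1282], [220, 309, 42, 31, 965], [352, 392, 13, 19, 192]]
scene [[391, 78, 74, 32, 1172], [220, 309, 42, 31, 977], [351, 392, 14, 19, 195]]
-180 10 0.0498
-60 6 0.0514
-30 12 0.0523
0 16 0.0512
30 18 0.0506
60 15 0.0499
90 12 0.0501
120 10 0.05
150 12 0.0501
```

```bash
python3 -c "
from cell import close_job
print(close_job())"
```

```text
the job is handed in; nothing more can be done
None
```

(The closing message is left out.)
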